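# Complete the row of battery cells on the carrier tray

## Task

Complete the row on the grey carrier tray: take the two blue battery cells that lie on the lab notebook and lay one gently, without dropping it, into each of the two empty saddles of its three. Each cell lies along its saddle and centred on it like the cell already there, which stays where it is.

Things in the scene. Friction and masses are not known exactly. Their poses are not given: they have to be found in the camera images.
- tray: grey plastic carrier tray, 92 x 166 mm, fixed. Origin: centre of its underside, on the worktop. y runs along the row, x along the cells, z up. Floor 3 mm thick, rim 8 mm high. Two rails 6 mm thick run along y at x = -20 and +20 mm and carry three V-shaped saddles (black rubber pads) at y = -50, 0 and +50 mm, 26 mm wide; bottoms 8 mm, crests 13 mm above the worktop. The saddle at y = +50 is taken
- place_mid (a point): where the middle of a cell must lie in the empty middle saddle, next to the cell already there: on the tray at y = 0, 17.7 mm above the worktop; axes as the tray's. A cell laid across both rails rolls to the bottom of its saddle. Between neighbouring cells 32 mm stay clear: open the fingers only a little there
- place_end (a point): the same for the empty saddle at the end of the row, y = -50 mm on the tray, 17.7 mm above the worktop; axes as the tray's
- cell_a: round cylindrical battery cell, 18 mm in diameter and 65 mm long, blue sleeve, 46 g, lying loose on the lab notebook (its cover is 13 mm above the worktop, so the cell's axis is 22 mm above the worktop). It can roll. Its origin lies on its surface, halfway along, and turns with it: aim at point cell_a_mid instead
- cell_a_mid (a point): the middle of cell_a: halfway along it, on its axis. The y axis runs along the cell's length (either way round); x and z turn as it rolls
- cell_b: round cylindrical battery cell, 18 mm in diameter and 65 mm long, blue sleeve, 46 g, lying loose on the lab notebook (its cover is 13 mm above the worktop, so the cell's axis is 22 mm above the worktop). It can roll. Same as cell_a; aim at point cell_b_mid. A marker pen of like thickness but twice the length (132 mm) lies on the same notebook and is not wanted
- cell_b_mid (a point): the middle of cell_b: halfway along it, on its axis. The y axis runs along the cell's length (either way round); x and z turn as it rolls
- cell_laid_mid (a point): the middle of the like cell that already lies loose in the tray's saddle at y = +50 mm, 17.7 mm above the worktop, and stays there: halfway along it, on its axis. The y axis runs along the cell's length (either way round); x and z turn as it rolls
Mind the look-alikes: they are no part of the job. What is shaped like the tray but turquoise is not meant.

How it is judged:
At the end, for the whole second after the job is handed in: One of the two loose cells lies in the middle saddle and the other in the end saddle (either way), each with its middle within 15 mm of the saddle's place and within 10 degrees of the tray's x axis; the cell already laid is within 15 mm of where it began and within 10 degrees of the tray's x axis (distance of cell_laid_mid from where it was at the start of the episode below 0.015 m and angle between the y axis of cell_laid_mid and the x axis of tray, either way round below 0.175 rad and ((distance between cell_a_mid and place_mid below 0.015 m and angle between the y axis of each of cell_a_mid, cell_b_mid and the x axis of tray, either way round below 0.175 rad and distance between cell_b_mid and place_end below 0.015 m) or (distance between cell_a_mid and place_end below 0.015 m and angle between the y axis of each of cell_a_mid, cell_b_mid and the x axis of tray, either way round below 0.175 rad and distance between cell_b_mid and place_mid below 0.015 m))); the robot touches nothing.
It fails at once if cell_a is dropped: it arrives in a saddle (within 12 mm of its place) at more than 0.7 m/s, a fall of some 25 mm ((linear speed of cell_a above 0.7 m/s and distance between cell_a_mid and place_mid below 0.012 m) or (linear speed of cell_a above 0.7 m/s and distance between cell_a_mid and place_end below 0.012 m)).
It fails at once if cell_b is dropped: it arrives in a saddle (within 12 mm of its place) at more than 0.7 m/s, a fall of some 25 mm ((linear speed of cell_b above 0.7 m/s and distance between cell_b_mid and place_mid below 0.012 m) or (linear speed of cell_b above 0.7 m/s and distance between cell_b_mid and place_end below 0.012 m)).
It also fails if it takes over 58 s, if anything falls off the work surface, if the arm or the gripper's body presses on something with over 40 N, if the wrist force passes 120 N, or if a joint passes its speed limit or range.

## Robot

A 6-joint arm with a two-finger parallel gripper is mounted at the origin on a cart in front of the work surface, level with it; the furniture and walls round the work are solid. World frame = base frame: x ahead of the robot, y to its left, z up, the work surface at z = 0. Lengths are in m, angles in rad, forces in N, time in s.
With the tool pointing down it reaches from about 0.25 to 0.775 m from the base axis. Payload 4 kg.
Tool frame: the origin (TCP) lies midway between the tips of the shut fingers; the grasp point (between the pads) lies 19 mm behind it (arm.grasp_offset is the distance from the TCP to the grasp point, in m); z points along the fingers, y is the line along which they close (so a half turn about z gives the same grasp; the last joint's range is limited). The gripper opens to 85 mm and grips with 20 to 120 N. Pads are 22 mm wide; open, the fingers measure 114 mm over their backs; the gripper's body (76 mm by 85 mm) begins 54 mm behind the grasp point. The pads swing forward as they close: fully open they stand 13 mm farther back than shut.
Start: joints at [1.235, 0.087, 1.371, -0, 1.684, -0.103], TCP at [0.127, 0.535, 0.231] pointing down, gripper open.
Joint ranges: [-3.1, 3.1], [-0.76, 2.03], [0.27, 2.55], [-1.08, 4.22], [0.17, 2.65], [-2.57, 2.57]. Speed limits (rad/s): [2.79, 2.79, 3.14, 3.14, 3.14, 3.14].

## Interface

Orientations are given as a unit quaternion [w, x, y, z].
In Python, from bench import arm gives the robot as it stands.
- The arm moves only by the tool apply_moves, never from a script. Its argument "series" is a list of rows, each a list of 7 numbers: the opening, from 0 (shut) to 1 (fully open), then the shift along the tool's x, y, z in m, then the turn, a rotation vector about the tool's x, y, z in degrees. A call has 1 to 5 rows; each row shifts and turns the commanded pose from where the row before left it, along the tool's axes as they then stand; what a row does not reach is not made up. A row lasts 1/10 s, in which the tool goes at most 50 mm and 8.59 degrees, less where a joint would pass 70% of its speed; a pose out of reach is approached as far as the arm can. A call with a gripper value outside its range is refused whole. The fingers move at their own pace and stop on an object; "force" is the grip in N (left out, the last holds). Time passes only in rows, so rows that do not move let the fingers close. It gives the time, the measured TCP pose, the force, the opening and the grip force at its end, in the units of the state.
- arm.observe(): the state, without advancing time (a new reading comes with each control period).
- arm.capture(name): name is "scene" or "top"; returns a dict with "color" (420x560x3 uint8, blue, green, red), "K" (3x3 intrinsics, pixels), "k1" (the pictures are not rectified: a ray, as slopes to the right and down, at radius r is drawn at 1 + k1 r^2 times it, then the intrinsics apply), "R" (3x3) and "t" (3): a world point X has camera coordinates R X + t. Camera axes: x right, y down, z forward; pixel columns grow to the right and rows downward; lengths in m; the calibration is good to about 2 mm. A picture is of the moment at which its call begins. There is no depth.
- arm.close_job(): hands the job in; it is judged then, once.
Trained networks look in the newest picture that a camera, given by its name, has taken for a name from the list of things; names that differ only in an ending like _2 or _b are one class to them, and where a whole thing is asked for, a point or a joint stands for the part that bears it (a point fixed in the world has none). Each returns a list of dicts, best first, with "confidence" (0 to 1); they miss things now and then, are a little off and sometimes report something else, mostly with a low value. They report only what shows in the picture. A call takes as long as a camera call. They do not tell look-alikes from the thing itself.
- arm.search_frame(thing, camera): "extent" ([left, top, right, bottom] in pixels, round what is visible of it).
- arm.silhouettes(thing, camera): "region" (420x560 bool, what is visible of it) and "extent" ([left, top, right, bottom] in pixels, round what is visible of it).
- arm.place_of(thing, camera): "uv" ([column, row] in pixels: a listed point, or the origin of a listed thing).
The state is a dict: "time_s": time; "joint_positions": joint angles; "joint_vel": joint speeds; "joint_torque": joint torques, N m; "eef_pos": TCP position; "eef_rot": TCP orientation; "wrist_force": force on the tool from outside, world axes, zero at the start; "ft_torque": the same for the moment, N m; "width": opening from 0.0 (shut) to 1.0 (fully open); "gripper_force": force on a finger pad.
Only numpy, scipy, OpenCV 4.12 (cv2) and the standard library are available. Lean on these libraries where they do the work, as an engineer would, in place of code of your own. Each camera call takes 0.05 s, during which the arm holds its last target. There are 200 camera calls.

## Working session

There is one attempt and no reset: what is moved stays moved. The work goes in short steps, Python scripts to look and compute and a tool call to move; the robot and the scene stay as the last step left them, time stands still between calls to the robot, and variables do not carry over. Pictures are saved under pics/ and viewed, at most 10 in all, crops included, and the job is handed in when it is done.

Besides the shell and the picture viewer there is one more tool, called after "Request:" as name(argument=value, ...) on one line, values as JSON. apply_moves: Moves the arm, as the interface text tells. Its arguments: {"type":"object","properties":{"series":{"type":"array","items":{"type":"array","items":{"type":"number"}}},"force":{"type":"number"}},"required":["series"]}

```bash
mkdir -p pics
cat > h.py <<'E'
import numpy as np, cv2
from bench import arm
def ray(c,uv):
    K=np.array(c["K"]);p=np.array([(uv[0]-K[0,2])/K[0,0],(uv[1]-K[1,2])/K[1,1]]);q=p.copy()
    for _ in range(30): q=p/(1+c["k1"]*(q@q))
    R=np.array(c["R"]);return -R.T@np.array(c["t"]),R.T@np.r_[q,1]
def at(c,uv,z):
    o,d=ray(c,uv);return o+d*(z-o[2])/d[2]
def proj(c,X):
    x=np.array(c["R"])@X+np.array(c["t"]);q=x[:2]/x[2];q=q*(1+c["k1"]*(q@q));K=np.array(c["K"])
    return q*[K[0,0],K[1,1]]+[K[0,2],K[1,2]]
E
python3 - <<'E'
from h import *
for n in ["top","scene"]:
    c=arm.capture(n); cv2.imwrite(f"pics/{n}0.png",c["color"])
    for t in ["tray","cell_a_mid","cell_a","cell_laid_mid"]:
        f=arm.place_of if "mid" in t else arm.search_frame
        for d in f(t,n): print(n,t,np.round(d.get("uv",d.get("extent")),1),round(d["confidence"],2))
    print(np.round(c["t"],3),c["k1"])
print(arm.observe())
E
```

```text
top tray [381.9 228.1 435.9 262. ] 0.93
top tray [250.4 193.1 308.4 230. ] 0.84
top cell_a_mid [175.1 236.7] 0.69
top cell_a [166.4 228.2 177.8 252. ] 0.64
top cell_a [166.9 190.8 175.5 210.2] 0.5
top cell_laid_mid [264.2 209. ] 0.63
[-0.185  0.517  1.276] -0.045733551695960724
scene tray [239.8 207.3 304.2 249. ] 0.95
scene tray [338.5 146.6 380.4 183.9] 0.81
scene cell_a_mid [231.4 324. ] 0.83
scene cell_a [220.8 319.9 248.2 328.8] 0.6
scene cell_laid_mid [261.3 229.7] 0.73
[0.381 0.335 0.84 ] -0.06737080942620559
{'time_s': 0.5, 'joint_positions': array([ 1.23489551e+00,  8.72117676e-02,  1.37074618e+00, -1.34826534e-05,
        1.68360213e+00, -1.03074418e-01]), 'joint_vel': array([-0.00076883, -0.00013437, -0.00060355,  0.00042773, -0.00318772,
        0.00205689]), 'joint_torque': array([-9.36996912e-04, -3.51280224e+01, -3.13106811e+01, -2.13834205e-04,
        1.15170547e-03,  1.32704216e-06]), 'eef_pos': array([0.12689542, 0.53516014, 0.23131098]), 'eef_rot': array([1.00850019e-05, 1.16151190e-01, 9.93231544e-01, 1.44426253e-05]), 'wrist_force': array([-0.12693987,  0.47743832, -0.22192128]), 'ft_torque': array([-0.04131444,  0.01847099,  0.01436255]), 'gripper_force': 0.0, 'width': 0.9993222798622471}
```

View pics/top0.png

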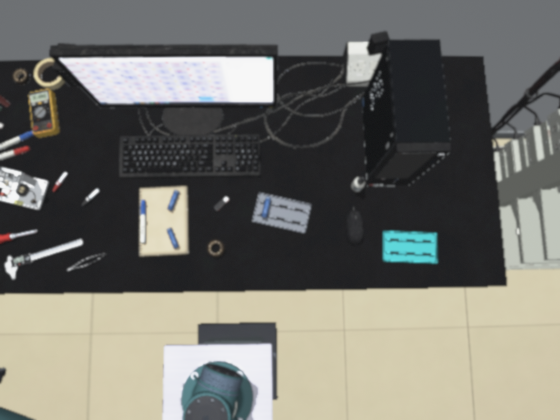

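View pics/scene0.png

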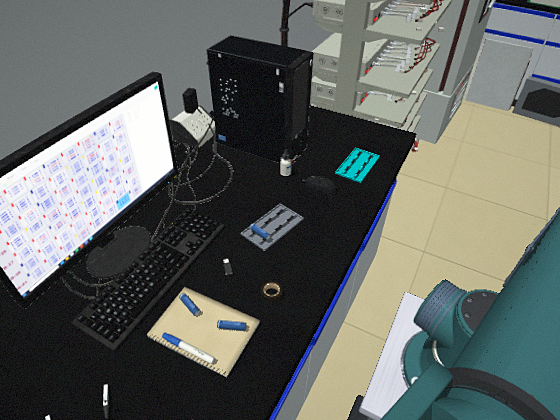

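Top view: notebook at (163,221) with two short blue cells at (174,200) and (173,238). The marker, twice as long, is at (143,222). The grey tray is at (282,212) with its laid cell at (266,208), and the turquoise look-alike is at (410,246). Scene view: cells at (190,303) and (233,325), marker at (188,347), grey tray at (272,227), turquoise tray at (358,165).
I choose the two short cells and the grey tray, and will measure them and check them in one close crop.

```bash
cat > m.py <<'E'
from h import *
def blue(c,box,ap=18):
    l,t,r,b=box; s=c["color"][t:b,l:r].astype(int)
    m=((s[...,0]-s[...,2]>35)).astype(np.uint8)
    n,lab,st,ce=cv2.connectedComponentsWithStats(m)
    out=[]
    for i in range(1,n):
        if st[i,4]<ap: continue
        v,u=np.nonzero(lab==i); out.append((u+l,v+t))
    return out
def cell(c,uv,z):
    P=np.array([at(c,p,z)[:2] for p in zip(*uv)]);m=P.mean(0)
    w,v=np.linalg.eigh(np.cov((P-m).T)); a=v[:,1]; q=(P-m)@a
    m2=m+a*(q.max()+q.min())/2
    return np.round(m2,4),round(np.degrees(np.arctan2(a[1],a[0]))%180,1),round(np.ptp(q),3),len(P),np.round([np.mean(uv[0]),np.mean(uv[1])],1)
E
python3 - <<'E'
from m import *
o=[]
for n,bn,bt in [("top",(135,180,192,260),(248,190,315,236)),("scene",(140,280,270,385),(235,200,308,255))]:
    c=arm.capture(n)
    for k in blue(c,bn): print(n,"nb",*cell(c,k,.024))
    for k in blue(c,bt,10): print(n,"tray",*cell(c,k,.02))
    for d in arm.silhouettes("tray",n):
        v,u=np.nonzero(d["region"]); P=np.array([at(c,p,.006)[:2] for p in zip(u,v)])
        r=cv2.minAreaRect((P*1000).astype(np.float32)); print(n,"rect",np.round(r[0],1),np.round(r[1],1),round(r[2],1),d["extent"])
    l,t=(130,180) if n=="top" else (140,200)
    w,h=(190,85) if n=="top" else (170,185)
    o.append(cv2.resize(c["color"][t:t+h,l:l+w],None,fx=4 if n=="top" else 1.6*1.0,fy=4 if n=="top" else 1.6,interpolation=cv2.INTER_CUBIC))
W=max(x.shape[1] for x in o)
# stretch contrast, stack
cv=np.zeros((o[0].shape[0]+0,W,3),np.uint8)
cv2.imwrite("pics/crop.png",o[0])
E
```

```text
top nb [0.5841 0.1341] 161.1 0.059 78 [172.8 199.8]
top nb [0.5632 0.2267] 1.6 0.044 61 [142.3 207. ]
top nb [0.4675 0.1329] 23.3 0.059 82 [172.2 237.7]
top tray [ 0.5593 -0.1499] 166.6 0.064 112 [265.5 207.1]
top rect [ 545.9 -197.2] [166.3  93.3] 77.2 [252.2, 194.7, 309.7, 230.9]
top rect [ 433.  -592.7] [168.3  93. ] 86.4 [384.2, 229.5, 439.0, 262.4]
scene nb [0.5835 0.1387] 160.0 0.067 164 [188.4 303.3]
scene nb [0.4654 0.1386] 22.9 0.064 210 [231.2 325. ]
scene nb [0.562  0.2311] 0.9 0.047 130 [171.2 338.9]
scene tray [ 0.5606 -0.1471] 164.1 0.068 132 [258.6 230.5]
scene rect [ 542.  -194.6] [167.2  94.4] 75.9 [243.1, 205.5, 303.1, 249.0]
```

View pics/crop.png

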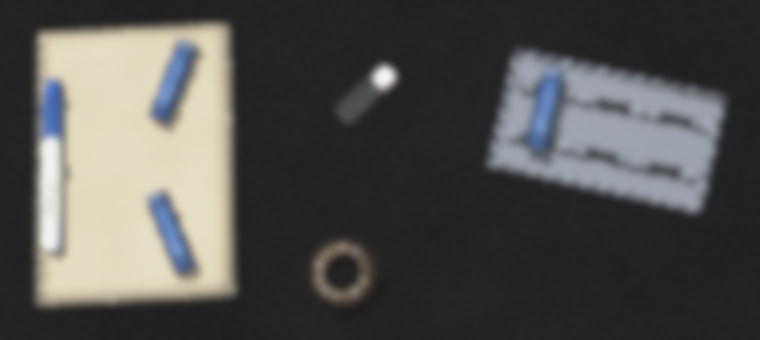

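In the crop, the two short all-blue cells are at about (174,82) and (172,234). The long marker with the white barrel, at (52,165), is excluded. The grey tray has its laid cell at the left end and two empty saddles to the right. Cell A is at (0.584, 0.136) with its axis at 160.5°. Cell B is at (0.4665, 0.1355) with its axis at 23°. The tray centre is about (0.545, -0.196) with its y axis at 77°. I'm moving above cell A.

Request:
apply_moves(series=[[0.6,-0.0358,-0.0189,0.0074,0,0,0],[0.6,-0.0358,-0.0189,0.0074,0,0,0],[0.6,-0.0358,-0.0189,0.0074,0,0,0],[0.6,-0.0358,-0.0189,0.0074,0,0,0],[0.6,-0.0358,-0.0189,0.0074,0,0,0]], force=30)

```text
time_s: 1.2
eef_pos: [0.2802, 0.4008, 0.1943]
eef_rot: [0.0, 0.116, 0.993, 0.0]
wrist_force: [0.1, 0.5, -0.2]
width: 0.6
gripper_force: 0.0
```

Request:
apply_moves(series=[[0.6,-0.0358,-0.0189,0.0074,0,0,0],[0.6,-0.0358,-0.0189,0.0074,0,0,0],[0.6,-0.0358,-0.0189,0.0074,0,0,0],[0.6,-0.0358,-0.0189,0.0074,0,0,0],[0.6,-0.0358,-0.0189,0.0074,0,0,0]])

```text
time_s: 1.7
eef_pos: [0.4328, 0.2675, 0.1573]
eef_rot: [0.0, 0.116, 0.993, 0.0]
wrist_force: [0.4, 0.1, -0.1]
width: 0.602
gripper_force: 0.0
```

Request:
apply_moves(series=[[0.6,-0.0358,-0.0189,0.0074,0,0,0],[0.6,-0.0358,-0.0189,0.0074,0,0,0],[0.6,-0.0358,-0.0189,0.0074,0,0,0],[0.6,-0.0358,-0.0189,0.0074,0,0,0],[0.6,-0.0358,-0.0189,0.0074,0,0,0]])

```text
time_s: 2.2
eef_pos: [0.5852, 0.1342, 0.1201]
eef_rot: [0.0, 0.116, 0.993, 0.0]
wrist_force: [-0.8, 1.0, 0.1]
width: 0.599
gripper_force: 0.0
```

Request:
apply_moves(series=[[0.6,0,0,0,0,0,6.2],[0.6,0,0,0,0,0,0],[0.6,0,0,0,0,0,0],[0.6,0,0,0,0,0,0]])

```text
time_s: 2.6
eef_pos: [0.5837, 0.1362, 0.1208]
eef_rot: [0.0, 0.168, 0.986, 0.0]
wrist_force: [-0.7, -0.1, 0.4]
width: 0.604
gripper_force: 0.0
```

```bash
cat >> h.py <<'E'
from scipy.spatial.transform import Rotation as Ro
def rel(x,y,z):
    s=arm.observe(); q=s["eef_rot"]; M=Ro.from_quat([q[1],q[2],q[3],q[0]]).as_matrix(); p=np.array(s["eef_pos"])
    print("t",round(s["time_s"],2),"p",np.round(p,4),"yawY",round(np.degrees(np.arctan2(M[1,1],M[0,1])),2),"zax",np.round(M[:,2],3),"w",round(s["width"],3),"F",np.round(s["wrist_force"],1),"shift",np.round(M.T@(np.array([x,y,z])-p),4))
E
python3 - <<'E'
from h import *
rel(.584,.136,.0155)
for n in ["top","scene"]:
    c=arm.capture(n); cv2.imwrite(f"pics/{n}1.png",c["color"])
l=c["color"][200:400,120:320]; cv2.imwrite("pics/s1c.png",cv2.resize(l,None,fx=3,fy=3,interpolation=cv2.INTER_CUBIC))
p=arm.observe()["eef_pos"]; print(proj(c,p))
E
```

```text
t 2.6 p [0.5837 0.1362 0.1208] yawY 70.61 zax [ 0.001  0.    -1.   ] w 0.604 F [-0.7 -0.1  0.4] shift [-3.000e-04 -1.000e-04  1.053e-01]
[182.30644942 277.20927875]
```

View pics/s1c.png

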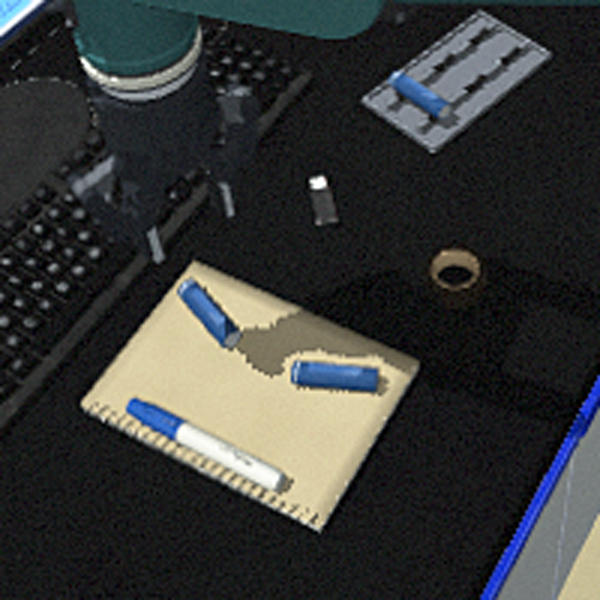

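The scene crop shows the gripper over the notebook, with fingertips at (156,262) and (228,216) straddling the line above cell A at (208,313). That agrees with the projected TCP. I'll descend, close and lift slightly.

Request:
apply_moves(series=[[0.6,0,0,0.03,0,0,0],[0.6,0,0,0.03,0,0,0],[0.6,0,0,0.025,0,0,0],[0.6,0,0,0.02,0,0,0],[0.6,0,0,0,0,0,0]])

```text
time_s: 3.2
eef_pos: [0.5809, 0.1357, 0.0118]
eef_rot: [-0.004, 0.169, 0.986, -0.001]
wrist_force: [-1.1, 0.3, -0.7]
width: 0.602
gripper_force: 0.0
```

Request:
apply_moves(series=[[0.4,0,0,0,0,0,0],[0.3,0,0,0,0,0,0],[0.15,0,0,0,0,0,0],[0,0,0,0,0,0,0],[0,0,0,0,0,0,0]])

```text
time_s: 3.7
eef_pos: [0.5854, 0.1358, 0.0176]
eef_rot: [0.002, 0.17, 0.986, 0.001]
wrist_force: [-1.0, -0.3, 6.5]
width: 0.198
gripper_force: 30.2
```

Request:
apply_moves(series=[[0,0,0,0,0,0,0],[0,0,0,-0.01,0,0,0],[0,0,0,-0.02,0,0,0],[0,0,0,-0.03,0,0,0],[0,0,0,-0.03,0,0,0]])

```text
time_s: 4.2
eef_pos: [0.5833, 0.1352, 0.1058]
eef_rot: [-0.001, 0.17, 0.985, -0.0]
wrist_force: [1.5, -0.5, -0.7]
width: 0.195
gripper_force: 29.8
```

Run:
```python
from h import *
rel(.5455,-.196,.07)
c=arm.capture("scene")
l=c["color"][200:400,120:320]; cv2.imwrite("pics/s2c.png",cv2.resize(l,None,fx=3,fy=3,interpolation=cv2.INTER_CUBIC))
```

```text
t 4.2 p [0.5833 0.1352 0.1058] yawY 70.46 zax [-0.002 -0.    -1.   ] w 0.195 F [ 1.5 -0.5 -0.7] shift [-0.0753 -0.3248  0.036 ]
```

View pics/s2c.png

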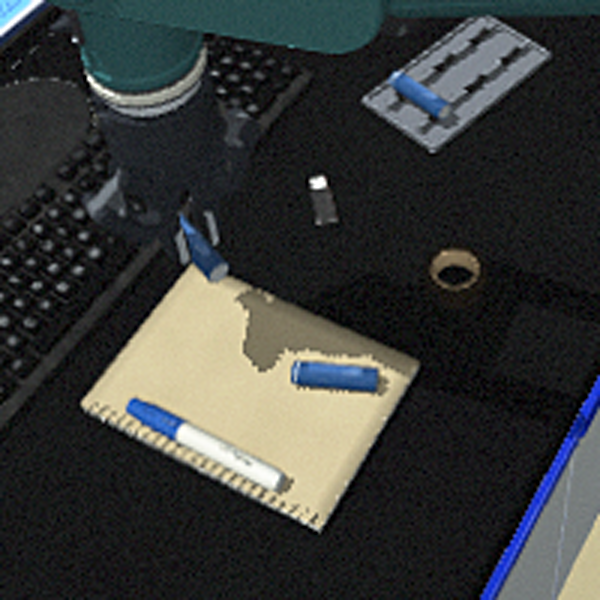

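The cell is held at crop (203,245), width 0.195. I'll check its tilt and centring against the projection.

Run:
```python
from m import *
s=arm.observe();p=np.array(s["eef_pos"])
for n,box in [("scene",(165,255,205,300)),("top",(135,180,200,226))]:
    c=arm.capture(n)
    a=np.radians(160.5);ax=np.array([np.cos(a),np.sin(a),0])
    for sg in (-1,0,1): print(n,sg,np.round(proj(c,p+[0,0,.0065]+sg*.0325*ax),1))
    for k in blue(c,box):
        q=np.float32(np.c_[k[0],k[1]]); print(len(q),cv2.minAreaRect(q),q.min(0),q.max(0))
        m=q.mean(0);w,v=np.linalg.eigh(np.cov((q-m).T));d=(q-m)@v[:,1];print("axis ends",m+v[:,1]*d.min(),m+v[:,1]*d.max())
```

```text
scene -1 [173.4 268.1]
scene 0 [181.4 276.9]
scene 1 [189.7 286.1]
112 ((182.32301330566406, 279.15484619140625), (20.978076934814453, 7.996127605438232), 48.8140754699707) [178. 269.] [191. 289.]
axis ends [177.76556006 269.13858021] [188.85701432 287.90229693]
top -1 [168.8 181.4]
top 0 [164.7 191.9]
top 1 [160.6 202.4]
419 ((146.0, 202.5), (45.0, 22.0), 90.0) [135. 180.] [157. 225.]
axis ends [152.37169299 179.93154051] [147.31489186 226.34181409]
63 ((142.5, 206.5), (13.0, 5.0), 90.0) [140. 200.] [145. 213.]
axis ends [142.6873952  199.98612209] [142.10746879 213.04916545]
```

Request:
apply_moves(series=[[0,0,0,0,0,0,-6.5],[0,-0.0039,-0.0332,0.002,0,0,0],[0,-0.0039,-0.0332,0.002,0,0,0],[0,-0.0039,-0.0332,0.002,0,0,0],[0,-0.0039,-0.0332,0.002,0,0,0]])

```text
time_s: 4.85
eef_pos: [0.5677, 0.0015, 0.0953]
eef_rot: [-0.002, 0.113, 0.994, -0.0]
wrist_force: [0.3, -0.6, -0.3]
width: 0.197
gripper_force: 29.7
```

Request:
apply_moves(series=[[0,-0.0039,-0.0332,0.002,0,0,0],[0,-0.0039,-0.0332,0.002,0,0,0],[0,-0.0039,-0.0332,0.002,0,0,0],[0,-0.0039,-0.0332,0.002,0,0,0],[0,-0.0039,-0.0332,0.002,0,0,0]])

```text
time_s: 5.35
eef_pos: [0.5493, -0.1645, 0.0853]
eef_rot: [-0.002, 0.114, 0.994, 0.0]
wrist_force: [0.1, -0.2, -0.7]
width: 0.196
gripper_force: 29.7
```

Request:
apply_moves(series=[[0,-0.0039,-0.0332,0.002,0,0,0],[0,0,0,0.02,0,0,0],[0,0,0,0,0,0,0],[0,0,0,0,0,0,0],[0,0,0,0,0,0,0]])

```text
time_s: 5.85
eef_pos: [0.5472, -0.1961, 0.0654]
eef_rot: [-0.0, 0.113, 0.994, 0.0]
wrist_force: [-0.6, 0.6, -0.6]
width: 0.194
gripper_force: 29.7
```

Run:
```python
from m import *
rel(.5465,-.197,.0115)
s=arm.observe();p=np.array(s["eef_pos"]);o=[]
a=np.radians(167);ax=np.array([np.cos(a),np.sin(a),0])
for n,(l,t,w,h) in [("scene",(230,180,90,80)),("top",(240,170,90,80))]:
    c=arm.capture(n)
    for sg in (-1,0,1): print(n,sg,np.round(proj(c,p+[0,0,.0065]+sg*.0325*ax),1))
    for k in blue(c,(l,t,l+w,t+h)):
        q=np.float32(np.c_[k[0],k[1]]); r=cv2.minAreaRect(q);print(len(q),np.round(r[0],1),np.round(r[1],1),round(r[2],1))
    o.append(cv2.resize(c["color"][t:t+h,l:l+w],None,fx=4.4,fy=4.4,interpolation=cv2.INTER_CUBIC))
cv2.imwrite("pics/t3.png",np.hstack(o))
```

```text
t 5.85 p [ 0.5472 -0.1961  0.0654] yawY 77.02 zax [-0.  0. -1.] w 0.194 F [-0.6  0.6 -0.6] shift [ 0.0005 -0.0011  0.0539]
scene -1 [262.3 202.1]
scene 0 [271.1 207.4]
scene 1 [280.1 212.9]
49 [275.7 212. ] [8.9 5.8] 33.7
133 [258.5 230.5] [21.4  6.4] 33.7
top -1 [283.3 196.7]
top 0 [281.  207.2]
top 1 [278.7 217.9]
2233 [271.6 201.6] [54.2 89.1] 25.3
78 [264.9 210.5] [ 5.8 13.6] 14.0
20 [280.5 214.5] [5. 3.] 90.0
70 [247.5 246. ] [15.  6.] 0.0
```

View pics/t3.png

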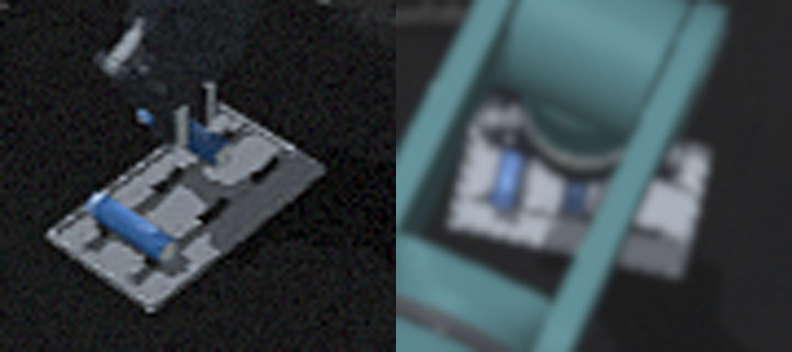

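The pixel positions show the cell level in the fingers. The top view agrees along the axis, with the near end at (280,218). The scene view has it about 4 px lower than predicted, so I'm checking the scene calibration against fixed points.

Run:
```python
from m import *
p=np.array(arm.observe()["eef_pos"])
c=arm.capture("scene")
print("laid proj from top", proj(c,np.array([.5593,-.1499,.0177])), "meas 258.5 230.5")
for x,y in [(.5841,.1341),(.4675,.1329)]: print(proj(c,np.array([x,y,.022])))
for dz in (-.01,0,.0065,.012): print(dz,np.round(proj(c,p+[0,0,dz]),1))
a=np.radians(77);yd=np.array([np.cos(a),np.sin(a),0])
print(proj(c,p+.016*yd),proj(c,p-.016*yd))
t=np.array([.5459,-.1972,.008]);xd=np.array([yd[1],-yd[0],0])
for i,j in [(1,1),(1,-1),(-1,-1),(-1,1)]: print("corner",np.round(proj(c,t+i*.046*xd+j*.083*yd),1))
```

```text
laid proj from top [259.21647049 230.33365018] meas 258.5 230.5
[189.42226295 302.11514418]
[231.50301985 323.00237695]
-0.01 [270.9 211.5]
0 [270.9 208.9]
0.0065 [270.9 207.2]
0.012 [270.9 205.7]
[267.0116274 211.8939806] [274.80582691 205.92085775]
corner [239.6 231.8]
corner [278.7 201.8]
corner [302.6 216.1]
corner [263.9 248.4]
```

Static calibration agrees, so the cell probably sits lower in the pads than assumed. I'll lower it in steps, watching the wrist force.

Request:
apply_moves(series=[[0,0,0,0.015,0,0,0],[0,0,0,0.015,0,0,0],[0,0,0,0.005,0,0,0],[0,0,0,0,0,0,0],[0,0,0,0,0,0,0]])

```text
time_s: 6.5
eef_pos: [0.547, -0.1967, 0.0299]
eef_rot: [-0.0, 0.114, 0.994, 0.0]
wrist_force: [0.0, -0.7, -0.5]
width: 0.195
gripper_force: 29.7
```

Run:
```python
from m import *
rel(.5465,-.197,.0115)
p=np.array(arm.observe()["eef_pos"])
a=np.radians(167);ax=np.array([np.cos(a),np.sin(a),0]);c=arm.capture("scene")
for sg in (-1,0,1): print(sg,np.round(proj(c,p+[0,0,.0065]+sg*.0325*ax),1))
l,t,w,h=235,180,75,75
cv2.imwrite("pics/t4.png",cv2.resize(c["color"][t:t+h,l:l+w],None,fx=8,fy=8,interpolation=cv2.INTER_CUBIC))
```

```text
t 6.5 p [ 0.547  -0.1967  0.0299] yawY 76.96 zax [-0.001  0.    -1.   ] w 0.195 F [ 0.  -0.7 -0.5] shift [ 0.0004 -0.0004  0.0184]
-1 [262.7 211.3]
0 [271.3 216.6]
1 [280.1 222.1]
```

View pics/t4.png

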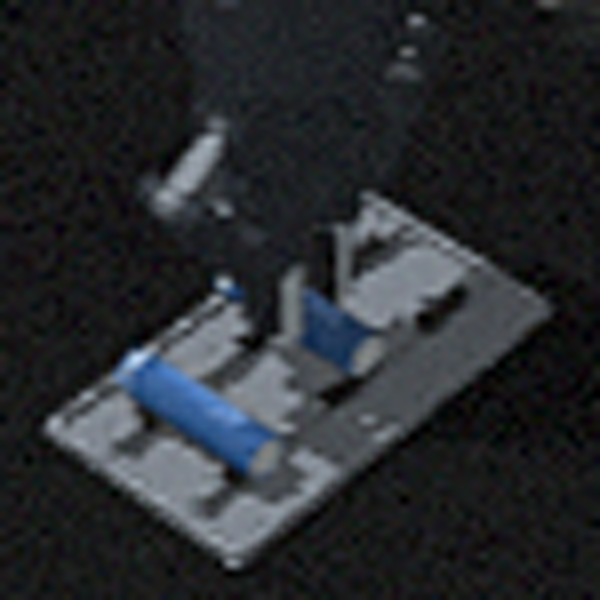

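The held cell's near cap is at crop (367,355) and the laid cell's at (262,455). The held cell is level, about 4 mm above the TCP, and some 3 to 5 mm too far toward the robot. I'll shift it 3 mm and lower it.

Request:
apply_moves(series=[[0,-0.003,0,0.006,0,0,0],[0,0,0,0.005,0,0,0],[0,0,0,0.003,0,0,0],[0,0,0,0,0,0,0],[0,0,0,0,0,0,0]])

```text
time_s: 7.05
eef_pos: [0.5501, -0.1976, 0.0167]
eef_rot: [0.0, 0.114, 0.994, -0.0]
wrist_force: [-1.7, 0.4, 2.9]
width: 0.197
gripper_force: 30.0
```

Request:
apply_moves(series=[[0,0,0,0.002,0,0,0],[0,0,0,0,0,0,0],[0,0,0,0,0,0,0]], force=20)

```text
time_s: 7.35
eef_pos: [0.5502, -0.1976, 0.0165]
eef_rot: [0.0, 0.113, 0.994, -0.0]
wrist_force: [-4.0, 0.7, 10.6]
width: 0.193
gripper_force: 30.7
```

Contact at 10.6 N: the cell is seated. I'll open a little and retreat.

Request:
apply_moves(series=[[0.24,0,0,0,0,0,0],[0.3,0,0,0,0,0,0],[0.34,0,0,0,0,0,0],[0.34,0,0,0,0,0,0],[0.34,0,0,-0.005,0,0,0]])

```text
time_s: 7.85
eef_pos: [0.5492, -0.1971, 0.0182]
eef_rot: [-0.001, 0.114, 0.994, 0.0]
wrist_force: [0.0, 0.7, 0.5]
width: 0.338
gripper_force: 0.0
```

Request:
apply_moves(series=[[0.34,0,0,-0.015,0,0,0],[0.34,0,0,-0.02,0,0,0],[0.34,0,0,-0.03,0,0,0],[0.34,0,0,-0.03,0,0,0],[0.5,0,0,0,0,0,0]])

```text
time_s: 8.35
eef_pos: [0.5535, -0.1991, 0.1218]
eef_rot: [0.006, 0.113, 0.994, -0.002]
wrist_force: [0.7, -0.3, 0.6]
width: 0.49
gripper_force: 0.0
```

Run:
```python
from m import *
rel(.4665,.1355,.12)
c=arm.capture("scene")
for k in blue(c,(235,190,310,255)): print(*cell(c,k,.02))
for k in blue(c,(140,280,270,385)): print(*cell(c,k,.024))
```

```text
t 8.35 p [ 0.5535 -0.1991  0.1218] yawY 76.96 zax [ 0.012 -0.005 -1.   ] w 0.49 F [ 0.7 -0.3  0.6] shift [ 0.1602  0.3063 -0.0011]
[ 0.5499 -0.1956] 162.5 0.068 122 [270.1 220.6]
[ 0.5607 -0.147 ] 164.9 0.068 135 [258.5 230.5]
[0.4654 0.1386] 22.9 0.064 210 [231.2 325. ]
[0.5612 0.2312] 0.5 0.048 131 [171.2 338.9]
```

The middle cell sits at (-10.8, -48.6) mm from the laid one, against an expected (-11.2, -48.7). Now cell B.

Request:
apply_moves(series=[[0.6,0.0156,0.0306,0,0,0,0],[0.6,0.0156,0.0306,0,0,0,0],[0.6,0.0156,0.0306,0,0,0,0],[0.6,0.0156,0.0306,0,0,0,0],[0.6,0.0156,0.0306,0,0,0,0]])

```text
time_s: 8.9
eef_pos: [0.5073, -0.0295, 0.1134]
eef_rot: [-0.001, 0.114, 0.994, 0.0]
wrist_force: [-0.4, 0.0, 0.6]
width: 0.599
gripper_force: 0.0
```

Request:
apply_moves(series=[[0.6,0.0156,0.0306,0,0,0,0],[0.6,0.0156,0.0306,0,0,0,0],[0.6,0.0156,0.0306,0,0,0,0],[0.6,0.0156,0.0306,0,0,0,0],[0.6,0.0156,0.0306,0,0,0,0]])

```text
time_s: 9.4
eef_pos: [0.4658, 0.137, 0.1135]
eef_rot: [-0.001, 0.114, 0.994, -0.0]
wrist_force: [0.0, -0.0, -1.1]
width: 0.606
gripper_force: 0.0
```

Request:
apply_moves(series=[[0.6,0,0,0,0,0,-7.2],[0.6,0,0,0,0,0,-7.2],[0.6,0,0,0,0,0,-7.2],[0.6,0,0,0,0,0,-7.2],[0.6,0,0,0,0,0,-7.2]])

```text
time_s: 9.9
eef_pos: [0.4663, 0.1358, 0.1133]
eef_rot: [-0.001, -0.202, 0.979, 0.0]
wrist_force: [-0.6, -0.3, -0.3]
width: 0.6
gripper_force: 0.0
```

Request:
apply_moves(series=[[0.6,0,0,0,0,0,0],[0.6,0,0,0,0,0,0],[0.6,0,0,0,0,0,0]])

```text
time_s: 10.2
eef_pos: [0.4668, 0.1358, 0.114]
eef_rot: [-0.0, -0.198, 0.98, 0.0]
wrist_force: [-0.0, 0.8, -0.7]
width: 0.601
gripper_force: 0.0
```

Run:
```python
from m import *
rel(.4665,.1355,.0165)
c=arm.capture("scene")
for k in blue(c,(140,280,270,385)): print(*cell(c,k,.024))
```

```text
t 10.2 p [0.4668 0.1358 0.114 ] yawY 112.86 zax [-0.001 -0.    -1.   ] w 0.601 F [-0.   0.8 -0.7] shift [ 0.0003 -0.0002  0.0975]
[0.4654 0.1386] 22.9 0.064 210 [231.2 325. ]
[0.5612 0.2311] 0.3 0.048 130 [171.3 338.9]
```

Request:
apply_moves(series=[[0.6,0,0,0.03,0,0,0],[0.6,0,0,0.03,0,0,0],[0.6,0,0,0.025,0,0,0],[0.6,0,0,0.012,0,0,0],[0.6,0,0,0,0,0,0]])

```text
time_s: 10.75
eef_pos: [0.4655, 0.1355, 0.0154]
eef_rot: [-0.002, -0.199, 0.98, 0.0]
wrist_force: [-0.3, -0.2, -0.1]
width: 0.597
gripper_force: 0.0
```

Request:
apply_moves(series=[[0.4,0,0,0,0,0,0],[0.3,0,0,0,0,0,0],[0.15,0,0,0,0,0,0],[0,0,0,0,0,0,0],[0,0,0,0,0,0,0]], force=30)

```text
time_s: 11.25
eef_pos: [0.4685, 0.1361, 0.0192]
eef_rot: [0.002, -0.199, 0.98, 0.0]
wrist_force: [-0.1, 0.1, 6.6]
width: 0.191
gripper_force: 29.4
```

Request:
apply_moves(series=[[0,0,0,0,0,0,0],[0,0,0,-0.01,0,0,0],[0,0,0,-0.02,0,0,0],[0,0,0,-0.03,0,0,0],[0,0,0,-0.02,0,0,0]])

```text
time_s: 11.75
eef_pos: [0.4676, 0.1359, 0.0995]
eef_rot: [0.001, -0.199, 0.98, -0.0]
wrist_force: [0.8, -0.4, -0.4]
width: 0.193
gripper_force: 29.5
```

Request:
apply_moves(series=[[0,0,0,0,0,0,7.2],[0,0,0,0,0,0,7.2],[0,0,0,0,0,0,7.2],[0,0,0,0,0,0,7.2],[0,0,0,0,0,0,7.2]])

```text
time_s: 12.25
eef_pos: [0.4669, 0.1358, 0.0976]
eef_rot: [-0.0, 0.116, 0.993, -0.0]
wrist_force: [0.5, 0.4, -0.3]
width: 0.19
gripper_force: 29.5
```

Run:
```python
from m import *
rel(.5385,-.2455,.08)
```

```text
t 12.25 p [0.4669 0.1358 0.0976] yawY 76.66 zax [-0. -0. -1.] w 0.19 F [ 0.5  0.4 -0.3] shift [-0.1576 -0.3545  0.0177]
```

Request:
apply_moves(series=[[0,-0.0158,-0.0354,0,0,0,0],[0,-0.0158,-0.0354,0,0,0,0],[0,-0.0158,-0.0354,0,0,0,0],[0,-0.0158,-0.0354,0,0,0,0],[0,-0.0158,-0.0354,0,0,0,0]])

```text
time_s: 12.75
eef_pos: [0.5041, -0.0559, 0.0978]
eef_rot: [0.0, 0.113, 0.994, 0.0]
wrist_force: [0.3, 0.1, -0.4]
width: 0.189
gripper_force: 29.5
```

Request:
apply_moves(series=[[0,-0.0158,-0.0354,0,0,0,0],[0,-0.0158,-0.0354,0,0,0,0],[0,-0.0158,-0.0354,0,0,0,0],[0,-0.0158,-0.0354,0,0,0,0],[0,-0.0158,-0.0354,0,0,0,0]])

```text
time_s: 13.25
eef_pos: [0.5411, -0.2462, 0.0976]
eef_rot: [-0.0, 0.114, 0.994, 0.0]
wrist_force: [0.8, 0.1, -0.5]
width: 0.187
gripper_force: 29.5
```

Request:
apply_moves(series=[[0,0,0,0.02,0,0,-0.4],[0,0,0,0.025,0,0,0],[0,0,0,0.02,0,0,0],[0,0,0,0,0,0,0],[0,0,0,0,0,0,0]])

```text
time_s: 13.75
eef_pos: [0.541, -0.2446, 0.0324]
eef_rot: [-0.0, 0.11, 0.994, 0.0]
wrist_force: [-0.3, 0.4, -0.5]
width: 0.191
gripper_force: 29.5
```

Run:
```python
from m import *
rel(.5385,-.2455,.0165)
c=arm.capture("scene")
l,t,w,h=235,180,75,75
cv2.imwrite("pics/t5.png",cv2.resize(c["color"][t:t+h,l:l+w],None,fx=8,fy=8,interpolation=cv2.INTER_CUBIC))
```

```text
t 13.75 p [ 0.541  -0.2446  0.0324] yawY 77.36 zax [-0.001  0.    -1.   ] w 0.191 F [-0.3  0.4 -0.5] shift [ 0.0022 -0.0015  0.0159]
```

View pics/t5.png

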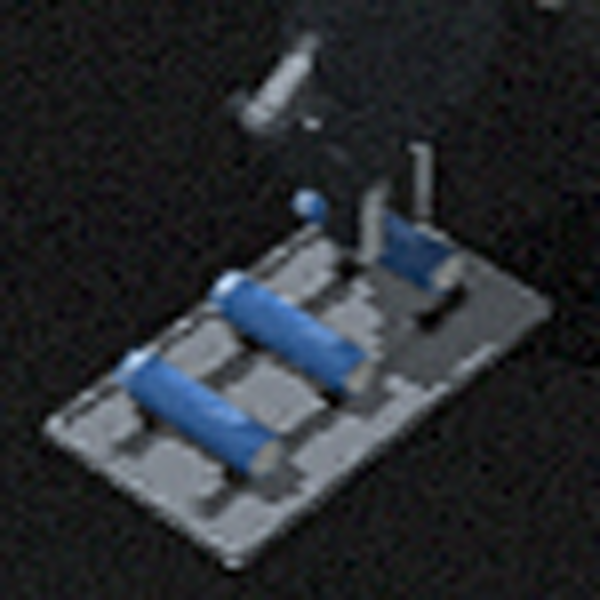

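Both cells in the tray sit squarely. The cap columns at 262, 355 and 447 are evenly spaced, so the held cell is centred along the axis and level. I'll lower it.

Request:
apply_moves(series=[[0,0,-0.0015,0.006,0,0,0],[0,0,0,0.005,0,0,0],[0,0,0,0.003,0,0,0],[0,0,0,0,0,0,0],[0,0,0,0,0,0,0]])

```text
time_s: 14.3
eef_pos: [0.5409, -0.2462, 0.0186]
eef_rot: [0.0, 0.11, 0.994, -0.0]
wrist_force: [-0.7, -0.1, -0.1]
width: 0.19
gripper_force: 29.7
```

Request:
apply_moves(series=[[0,0,0,0.001,0,0,0],[0,0,0,0,0,0,0],[0,0,0,0,0,0,0]], force=20)

```text
time_s: 14.6
eef_pos: [0.541, -0.2463, 0.0184]
eef_rot: [0.0, 0.11, 0.994, -0.0]
wrist_force: [-2.7, 1.4, 5.7]
width: 0.189
gripper_force: 30.0
```

Contact. I'll open a little and retreat.

Request:
apply_moves(series=[[0.24,0,0,0,0,0,0],[0.3,0,0,0,0,0,0],[0.34,0,0,0,0,0,0],[0.34,0,0,0,0,0,0],[0.34,0,0,-0.005,0,0,0]])

```text
time_s: 15.1
eef_pos: [0.5401, -0.2457, 0.0213]
eef_rot: [-0.001, 0.11, 0.994, 0.001]
wrist_force: [-0.3, 0.6, -0.4]
width: 0.337
gripper_force: 0.0
```

Request:
apply_moves(series=[[0.34,0,0,-0.015,0,0,0],[0.34,0,0,-0.03,0,0,0],[0.34,0,0,-0.04,0,0,0],[0.34,0,0,-0.04,0,0,0],[0.34,0,0,0,0,0,0]])

```text
time_s: 15.6
eef_pos: [0.5447, -0.2483, 0.1572]
eef_rot: [0.008, 0.11, 0.994, -0.003]
wrist_force: [0.6, -0.8, 0.1]
width: 0.338
gripper_force: 0.0
```

Request:
apply_moves(series=[[0.34,0,0,-0.02,0,0,0],[0.34,0,0,0,0,0,0],[0.34,0,0,0,0,0,0]])

```text
time_s: 15.9
eef_pos: [0.541, -0.2463, 0.1679]
eef_rot: [0.001, 0.11, 0.994, -0.0]
wrist_force: [0.0, 0.5, 1.0]
width: 0.339
gripper_force: 0.0
```

Run:
```python
from m import *
rel(.5,0,.1)
c=arm.capture("scene")
for k in blue(c,(235,190,310,255)): print(*cell(c,k,.02))
l,t,w,h=235,180,75,75
cv2.imwrite("pics/t6.png",cv2.resize(c["color"][t:t+h,l:l+w],None,fx=8,fy=8,interpolation=cv2.INTER_CUBIC))
```

```text
t 15.9 p [ 0.541  -0.2463  0.1679] yawY 77.36 zax [ 0.001 -0.001 -1.   ] w 0.339 F [0.  0.5 1. ] shift [0.094  0.2313 0.0677]
[ 0.5418 -0.2454] 165.6 0.068 121 [281.3 211.2]
[ 0.5499 -0.1958] 164.0 0.068 125 [270.3 220.6]
[ 0.5607 -0.1471] 164.9 0.068 134 [258.6 230.5]
```

View pics/t6.png

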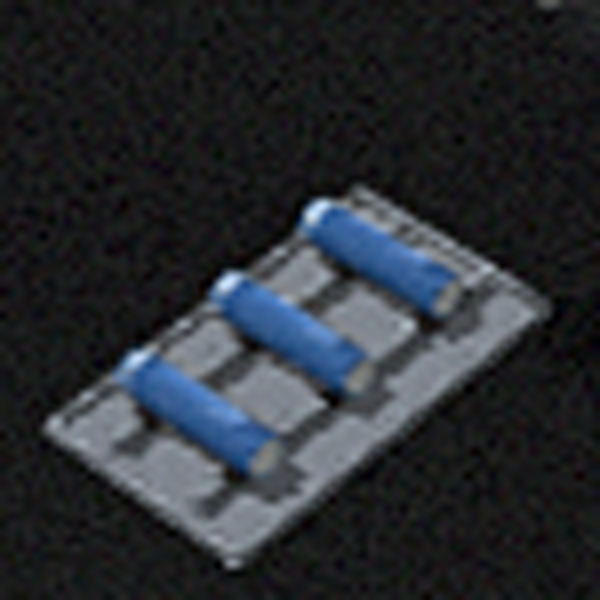

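All three cells lie parallel in their saddles, with near caps at (262,455), (357,378) and (447,297), and the gripper is clear. I'm handing the job in.

```bash
python3 -c "
from bench import arm
print(arm.close_job())"
```

```text
the job is handed in; nothing more can be done
None
```

I laid both blue cells in the middle and end saddles of the grey tray and handed the job in at about 16 s; the last picture shows all three cells parallel and evenly spaced, but no verdict was returned.

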